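# Rock the angle gauge to its mark on a hewn stud

### The job

The joist offcut standing against the hewn stud is in the way: lift it out and leave it in the scrap tray. Then take the angle gauge by its grip, stand it gently upright on the ridge of the stud, square across the stud with the middle of its foot over the ridge, pause a moment, and from there rock it over on the ridge until its swinging pointer settles on the red mark. Finish still holding it there, pointer on the mark and foot pressed lightly on the ridge, so that the line can be pencilled along the foot; leave the phone, the hammer and the tin alone.

Things in the scene. Friction and masses are not known exactly. Their poses are not given: they have to be found in the camera images.
- stud: rough-hewn stud timber block, fixed to the bench, 180 mm long (own x; a 34 mm high steel bracket reaches 26 mm past each end), 90 mm wide (y). Origin: centre of its underside, on the bench. Its uneven top rises to a blunt ridge, 70 mm high, the highest line along x at y = +6 mm; from there it falls at 23 deg to +y (42 mm high at the edge), and at 2.5 deg for 14 mm, then 28 deg to -y
- stud_ridge (a point): point half-way along the highest line of the stud's ridge, 70 mm above the bench; axes as stud. A straight foot leaning to the stud's +y side by up to 20 degrees touches only this line
- offcut_center (a point): centre of the loose joist offcut, a pale softwood block about 0.16 kg standing on end, 66 mm (its own x) by 44 mm (its own y) by 110 mm high; the centre is 55 mm above its underside. It starts standing on the bench a few mm off the +y side of the stud
- tray: open grey scrap tray, fixed on the bench, 200 mm (its own x) by 150 mm (its own y), 45 mm high, walls and floor 8 mm thick, empty. Origin: centre of its underside
- gauge_center (a point): centre of the loose angle gauge (0.35 kg, 160 mm high), 80 mm above its underside: flat aluminium foot 130 mm long (own y), 30 mm deep (x), 12 mm high; black round dial housing 104 mm across, 24 mm deep, centre 66 mm above the underside; orange grip block on top. The white dial looks along its own +x, z is up. It starts upright on the bench
- gauge_grip (a point): middle of the gauge's orange grip block, 140 mm above the middle of the foot's underside. The block is 36 mm wide (gauge y), 26 mm deep (gauge x) and reaches from 118 to 160 mm above the underside; axes as the gauge
- gauge_foot (a point): centre of the underside of the gauge's foot; axes as the gauge
- gauge_pointer (a joint): angle (rad) of the black weighted pointer that hangs plumb from the middle of the dial: 0 with the gauge upright, growing as its tip moves to the gauge's +y, so it reads the angle by which the gauge leans to its own +y side (+y end of the foot down). Lightly damped: it swings about 1 s after each movement
- gauge_mark (a joint): angle of the red mark on the dial (rad), same zero and direction as the pointer; preset somewhere between 0.17 and 0.32 and stays put in the gauge. The pointer is on the mark when the two readings agree
- pointer_tip (a point): tip of the pointer, 44 mm from the middle of the dial; its z axis runs along the pointer from tip to pivot
- mark_tip (a point): outer part of the red mark, 44 mm from the middle of the dial; the mark is 4.8 mm wide there; its z axis runs from it to the middle of the dial
- phone: black keypad phone lying flat, 52 x 110 x 12 mm, to be left alone; origin: centre of its underside
- hammer: club hammer lying flat beyond the stud, about 280 mm long, 95 mm wide over its head, 40 mm high, to be left alone; origin: 115 mm from the middle of the head, on the bench under the handle, which runs along its own x, head to +x
- tin: blue tin standing upright, 68 mm across, 85 mm high, to be left alone; origin: centre of its underside
Things that resemble listed ones, but are neither listed nor needed, are in the scene too. There is more than one size of the part that bears offcut_center; the job needs the larger.

How it is judged:
By the outcome, as a careful person would: the job done as asked, in the order asked, and still so for the second after the job is handed in, while the arm keeps its last pose, push and grip.
It also fails if it takes over 54 s, if anything falls off the work surface, if the arm or the gripper's body presses on something with over 40 N, if the wrist force passes 120 N, or if a joint passes its speed limit or range.

### The arm

A 6-joint arm with a two-finger parallel gripper is mounted at the origin on the work surface. World frame = base frame: x ahead of the robot, y to its left, z up, the work surface at z = 0. Lengths are in m, angles in rad, forces in N, time in s.
With the tool pointing down it reaches from about 0.35 to 0.975 m from the base axis. Payload 4.9 kg.
Tool frame: the origin (TCP) lies between the finger pads; the fingertips stand 25 mm ahead of it and the grasp point (between the pads) lies 6 mm ahead of it; z points along the fingers, y is the line along which they close (so a half turn about z gives the same grasp; the last joint's range is limited). The gripper opens to 85 mm and grips with 20 to 120 N. Pads are 22 mm wide; open, the fingers measure 114 mm over their backs; the gripper's body (76 mm by 85 mm) begins 54 mm behind the grasp point. The pads swing forward as they close: fully open they stand 13 mm farther back than shut.
Start: joints at [-1.468, 0.053, 1.613, -0, 1.476, -0.119], TCP at [0.137, -0.61, 0.256] pointing down, gripper open.
Joint ranges: [-3.01, 3.01], [-1.01, 2.22], [0.06, 2.58], [-1.02, 4.17], [0.09, 2.62], [-3.14, 3.14]. Speed limits (rad/s): [2.57, 2.57, 3.14, 3.14, 3.14, 3.14].

### API

Orientations are given as a unit quaternion [w, x, y, z].
In Python, from plant import manip gives the robot as it stands.
- The arm moves only by the shell command python3 -m inch 'ROWS'. ROWS is JSON, a list of rows, each a list of 3 entries, a list of its own where there are three numbers: the shift along the tool's x, y, z in m, then the turn, a rotation vector about the tool's x, y, z in rad, then the opening, from 0 (shut) to 1 (fully open). A call has 1 to 8 rows; each row shifts and turns the commanded pose from where the row before left it, along the tool's axes as they then stand; what a row does not reach is not made up. A row lasts 1/10 s, in which the tool goes at most 50 mm and 8.59 degrees, less where a joint would pass 70% of its speed; a pose out of reach is approached as far as the arm can. A call with a gripper value outside its range is refused whole. The fingers move at their own pace and stop on an object; the grip force is fixed at half the most. Time passes only in rows, so rows that do not move let the fingers close. It gives the time, the measured TCP pose, the force, the opening and the grip force at its end, in the units of the state.
- manip.state(): the state, without advancing time (a new reading comes with each control period).
- manip.grab_frame(name): name is "scene" or "top" or "wrist"; returns (picture, depth): 384x512x3 uint8, red, green, blue; 384x512 float32, m along the optical axis (not along the pixel's ray), 0 where there is no reading.
- manip.camera_params(name): a dict with "camera_matrix" (3x3 intrinsics, pixels), "rvec" (rotation vector, rad) and "tvec" (3), from world to camera coordinates, as OpenCV has them. Camera axes: x right, y down, z forward; pixel columns grow to the right and rows downward; lengths in m; the calibration is good to about 2 mm. A picture is of the moment at which its call begins: read the wrist's pose just before it. camera_params takes no time and is no camera call; for the wrist camera it gives the pose at the moment of the call.
- manip.job_done(): hands the job in; it is judged then, once.
Trained networks look in the newest picture that a camera, given by its name, has taken for a name from the list of things; names that differ only in an ending like _2 or _b are one class to them, and where a whole thing is asked for, a point or a joint stands for the part that bears it (a point fixed in the world has none). Each returns a list of dicts, best first, with "score" (0 to 1); they miss things now and then, are a little off and sometimes report something else, mostly with a low value. They report only what shows in the picture. A call takes as long as a camera call. They do not tell look-alikes from the thing itself.
- manip.look_for(camera, label): "point" ([x, y, z] in m, in world coordinates, good to about 4 mm: the middle of the surface that is visible of it).
The state is a dict: "time": time; "joint_pos": joint angles; "joint_vel": joint speeds; "joint_efforts": joint torques, N m; "tool_pos": TCP position; "tool_rot": TCP orientation; "contact_force": force on the tool from outside, world axes, zero at the start; "ft_torque": the same for the moment, N m; "gripper_width": opening from 0.0 (shut) to 1.0 (fully open); "grasp_force": force on a finger pad.
Only numpy, scipy, OpenCV 4.12 (cv2) and the standard library are available. Lean on these libraries where they do the work, as an engineer would, in place of code of your own. Each camera call takes 0.05 s, during which the arm holds its last target. There are 200 camera calls.

## Working session

There is one attempt and no reset: what is moved stays moved. The work goes in short steps, Python scripts to look and compute and a shell command to move; the robot and the scene stay as the last step left them, time stands still between calls to the robot, and variables do not carry over. Pictures are saved under pics/ and viewed, at most 10 in all, crops included, and the job is handed in when it is done.

```bash
mkdir -p pics; cat > h.py <<'E'
import numpy as np, cv2
from plant import manip
from scipy.spatial.transform import Rotation as R
def cam(n):
    p=manip.camera_params(n); return np.array(p["camera_matrix"]),R.from_rotvec(np.ravel(p["rvec"])).as_matrix(),np.ravel(p["tvec"])
def px(n,P):
    K,r,t=cam(n); q=K@(r@np.array(P)+t); return np.round(q[:2]/q[2],1)
def cloud(n,d):
    K,r,t=cam(n); v,u=np.mgrid[:d.shape[0],:d.shape[1]]
    c=np.stack([(u-K[0,2])/K[0,0]*d,(v-K[1,2])/K[1,1]*d,d],-1)
    P=(c-t)@r; P[d<=0]=np.nan; return P
def save(n,im): cv2.imwrite("pics/"+n+".png",im[...,::-1])
E
python3 - <<'E'
from h import *
np.set_printoptions(precision=4,suppress=True)
fr={}
for n in("scene","top"):
    im,d=manip.grab_frame(n); save(n+"0",im); np.savez(n+"0.npz",im=im,P=cloud(n,d))
    for l in("stud","offcut_center","tray","gauge_center","gauge_grip","phone","hammer","tin"):
        for o in manip.look_for(n,l): print(n,l,round(o["score"],2),np.round(o["point"],3),px(n,o["point"]))
s=manip.state(); print(s)
E
```

```text
scene stud 0.61 [ 0.585 -0.02   0.048] [254.5 211.8]
scene offcut_center 0.96 [0.661 0.117 0.05 ] [306.8 201. ]
scene offcut_center 0.94 [0.524 0.055 0.086] [256.1 181.8]
scene tray 0.87 [0.505 0.32  0.018] [303.2 168.4]
scene tray 0.42 [ 0.507 -0.29   0.073] [152.1 239. ]
scene gauge_center 0.8 [ 0.505 -0.288  0.077] [152.  236.9]
scene gauge_grip 0.63 [ 0.505 -0.289  0.077] [151.4 237.2]
scene phone 0.68 [0.378 0.058 0.013] [223.1 185.6]
scene phone 0.36 [0.526 0.056 0.087] [257.  181.6]
scene hammer 0.96 [0.794 0.078 0.032] [339.4 231.8]
scene tin 0.8 [ 0.41  -0.137  0.063] [179.2 200.9]
top stud 0.79 [0.555 0.003 0.055] [251.3 197.3]
top offcut_center 0.79 [0.639 0.126 0.075] [196.7 159.9]
top offcut_center 0.66 [0.516 0.073 0.108] [218.6 214.9]
top tray 0.73 [0.502 0.312 0.009] [122.9 219.5]
top gauge_center 0.87 [ 0.499 -0.264  0.107] [374.7 223.6]
top gauge_grip 0.9 [ 0.494 -0.261  0.104] [373.1 225.8]
top phone 0.87 [0.377 0.065 0.011] [224.9 272.1]
top hammer 0.76 [0.785 0.076 0.03 ] [221.1 101. ]
top tin 0.73 [ 0.396 -0.118  0.082] [305.8 269.7]
{'time': 0.9, 'joint_pos': array([-1.468 ,  0.0526,  1.6129,  0.    ,  1.476 , -0.119 ]), 'joint_vel': array([-0.001 , -0.0002,  0.0004,  0.0002,  0.0005,  0.0012]), 'joint_efforts': array([  0.001 , -39.3677, -37.0471,  -0.0001,   0.0005,   0.    ]), 'tool_pos': array([ 0.1375, -0.6097,  0.2563]), 'tool_rot': array([ 0.    ,  0.9939,  0.1107, -0.    ]), 'contact_force': array([-0.7419, -0.3127, -0.3452]), 'ft_torque': array([ 0.0505,  0.0319, -0.0242]), 'grasp_force': 0.0, 'gripper_width': 1.0017973027266953}
```

```bash
python3 - <<'E'
from h import *
a=np.load("scene0.npz")["im"];b=np.load("top0.npz")["im"]
a=cv2.resize(a[110:330,60:440],(760,440),interpolation=2)
b=cv2.resize(b[60:320,70:450],(760,520),interpolation=2)
save("a",a);save("b",b)
E
```

```text
(no output)
```

View pics/a.png

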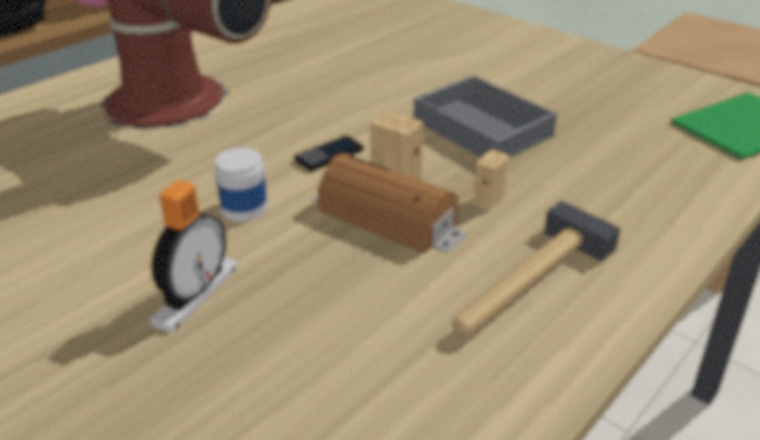

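View pics/b.png

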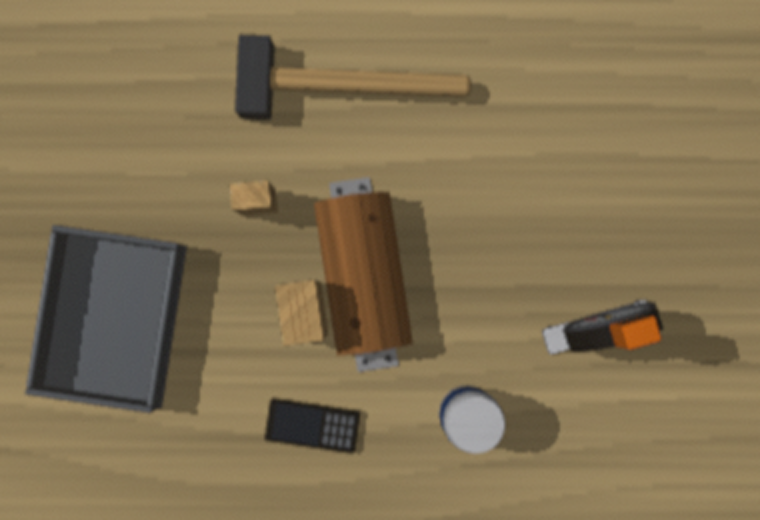

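Picture a (scene): candidates for offcut are the large block at scene px (258,183), beside the stud, and a small block at (306,200). The gauge is at (150,235), dial facing world +x. Picture b (top): large block at crop (300,312), i.e. top px (220,216), 44 mm-class face; small block at (251,195), i.e. (195,158). The larger block against the stud's +y side is the one. Tray is on the left.

```bash
python3 - <<'E'
from h import *
np.set_printoptions(precision=4,suppress=True)
T=np.load("top0.npz");S=np.load("scene0.npz")
def rect(Q): 
    r=cv2.minAreaRect((Q[:,:2]*1000).astype(np.float32)); return r
for nm,D in(("top",T),("scene",S)):
    P=D["P"];im=D["im"].astype(int);X,Y,Z=P[...,0],P[...,1],P[...,2]
    bx=lambda x0,x1,y0,y1,z0,z1:(X>x0)&(X<x1)&(Y>y0)&(Y<y1)&(Z>z0)&(Z<z1)
    m=bx(.45,.58,.0,.13,.10,.125);print(nm,"offcut top",m.sum(),np.nanmedian(Z[m]) if m.any() else 0,rect(P[m]) if m.any() else 0)
    m=bx(.58,.70,.08,.17,.04,.125);print("small z",np.percentile(Z[m],[10,50,90,98]) if m.any() else 0, rect(P[m]) if m.any() else 0)
    m=(im[...,0]>180)&(im[...,1]<140)&(im[...,2]<80)&bx(.42,.6,-.36,-.2,.08,.18)
    print("grip",m.sum(),P[m].mean(0),np.percentile(Z[m],[2,50,98]))
    mt=m&(Z>np.percentile(Z[m],90)-.006);print(" griptop",mt.sum(),P[mt].mean(0),rect(P[mt]))
    m=bx(.42,.6,-.40,-.15,.006,.03);print("foot",m.sum(),P[m].mean(0),rect(P[m]))
    m=bx(.42,.6,-.40,-.15,.03,.115);print("housing",m.sum(),P[m].mean(0),rect(P[m]))
    m=bx(.35,.65,.22,.42,.036,.055);print("tray rim",m.sum(),np.median(Z[m]),rect(P[m]))
    m=bx(.44,.68,-.07,.09,.036,.085);print("stud",m.sum(),rect(P[m]),np.percentile(Z[m],[50,90,98]))
    m=bx(.3,.8,-.1,.2,-.02,.006);print("bench z",np.median(Z[m]))
    m=bx(.3,.45,-.2,-.05,.07,.1);print("tin",rect(P[m]))
    m=bx(.3,.5,-.0,.15,.007,.02);print("phone",rect(P[m]))
E
```

```text
top offcut top 633 0.1092263920078143 ((514.8092041015625, 71.62165832519531), (65.9169692993164, 44.18856430053711), 8.770723342895508)
small z [0.0568 0.0723 0.0744 0.0763] ((646.2080688476562, 130.80149841308594), (29.960479736328125, 44.68000411987305), 4.579078674316406)
grip 124 [ 0.4959 -0.2765  0.1592] [0.1568 0.1592 0.1614]
 griptop 124 [ 0.4959 -0.2765  0.1592] ((496.001220703125, -277.4959411621094), (18.58428955078125, 30.38687515258789), 14.563846588134766)
foot 206 [ 0.4937 -0.2482  0.0146] ((498.9627990722656, -278.0609130859375), (30.920869827270508, 131.3662567138672), 18.832406997680664)
housing 483 [ 0.4983 -0.263   0.0873] ((499.18023681640625, -276.59979248046875), (28.74124526977539, 101.10749816894531), 17.069740295410156)
tray rim 1120 0.043287504330760174 ((505.4311828613281, 306.77569580078125), (151.21315002441406, 200.38902282714844), 81.7021255493164)
stud 3067 ((558.9453735351562, 7.034187316894531), (180.02734375, 97.99349975585938), 8.868385314941406) [0.0619 0.0691 0.071 ]
bench z -0.0007592236825018728
tin ((393.1991271972656, -121.20338439941406), (
[... 735 characters left out ...]
0195, 130.86627197265625), 16.265792846679688)
housing 1093 [ 0.508  -0.2838  0.0745] ((498.20489501953125, -276.1265563964844), (32.34673309326172, 104.28207397460938), 16.563817977905273)
tray rim 544 0.04390833454692978 ((506.4390869140625, 310.7054748535156), (156.77420043945312, 201.5138702392578), 81.76236724853516)
stud 1790 ((555.39990234375, 25.128707885742188), (181.86219787597656, 131.4229736328125), 8.802790641784668) [0.0608 0.0714 0.079 ]
bench z 0.0015681770208432592
tin ((393.8465576171875, -121.01013946533203), (62.76047134399414, 63.35114669799805), 34.866294860839844)
phone ((376.4625244140625, 66.35163879394531), (110.53495788574219, 53.57382583618164), 81.35569763183594)
```

```bash
cat >> h.py <<'E'
np.set_printoptions(precision=4,suppress=True)
def down(xyaw,lean=0):
    """tool pointing down, tool x at world yaw (deg); lean: rotation about world direction of tool x (deg)"""
    a=np.radians(xyaw); M=np.array([[np.cos(a),np.sin(a),0],[np.sin(a),-np.cos(a),0],[0,0,-1]]).T
    return R.from_rotvec(np.radians(lean)*np.array([np.cos(a),np.sin(a),0]))*R.from_matrix(M)
def cur():
    s=manip.state(); q=s["tool_rot"]; return s,np.array(s["tool_pos"]),R.from_quat([q[1],q[2],q[3],q[0]])
def rows(p1,R1,n,g,start=None,dp=3,dr=3):
    s,p,r=cur()
    if start: p,r=start
    p1=np.array(p1); p0,r0=p,r; w=(R1*r0.inv()).as_rotvec(); out=[]
    for i in range(1,n+1):
        f=i/n; pt=p0+(p1-p0)*f; rt=R.from_rotvec(w*f)*r0
        d=np.round(r.inv().apply(pt-p),dp)+0.; p=p+r.apply(d)
        a=np.round((r.inv()*rt).as_rotvec(),dr)+0.; r=r*R.from_rotvec(a)
        out.append([d.tolist(),a.tolist(),g])
    import json
    for i in range(0,n,8): print(json.dumps(out[i:i+8]).replace(" ",""))
    return p,r
E
python3 - <<'E'
from h import *
print(cur()[0]["time"])
rows([.515,.072,.25],down(98.8),16,1)
T=np.load("top0.npz");S=np.load("scene0.npz")
a=np.radians(8.8);ex=np.array([np.cos(a),np.sin(a)]);ey=np.array([-ex[1],ex[0]])
c=np.array([.559,.007])
for D in(T,S):
    P=D["P"].reshape(-1,3);P=P[np.isfinite(P[:,0])];x=(P[:,:2]-c)@ex;y=(P[:,:2]-c)@ey;z=P[:,2]
    m=(x>0)&(x<.085)&(abs(y)<.07)&(z>.02)&(z<.09)
    for b in np.arange(-.06,.065,.005):
        k=m&(y>=b)&(y<b+.005)
        if k.sum()>3: print("%.4f %d %.4f %.4f"%(b+.0025,k.sum(),np.median(z[k]),z[k].max()),end=" | ")
    print()
E
```

```text
0.9
[[[0.032,-0.036,0.0],[0.0,0.0,-0.094],1],[[0.036,-0.034,0.001],[0.0,0.0,-0.094],1],[[0.039,-0.029,0.0],[0.0,0.0,-0.094],1],[[0.041,-0.026,0.001],[0.0,0.0,-0.094],1],[[0.043,-0.022,0.0],[0.0,0.0,-0.094],1],[[0.046,-0.018,0.0],[0.0,0.0,-0.093],1],[[0.047,-0.013,0.001],[0.0,0.0,-0.094],1],[[0.047,-0.009,0.0],[0.0,0.0,-0.094],1]]
[[[0.049,-0.005,0.001],[0.0,0.0,-0.094],1],[[0.049,0.0,0.0],[0.0,0.0,-0.094],1],[[0.048,0.005,0.0],[0.0,0.0,-0.094],1],[[0.048,0.009,0.001],[0.0,0.0,-0.094],1],[[0.047,0.014,0.0],[0.0,0.0,-0.094],1],[[0.045,0.018,0.001],[0.0,0.0,-0.094],1],[[0.043,0.022,0.0],[0.0,0.0,-0.094],1],[[0.041,0.026,0.0],[0.0,0.0,-0.094],1]]
-0.0475 58 0.0415 0.0461 | -0.0425 76 0.0464 0.0526 | -0.0375 74 0.0524 0.0571 | -0.0325 79 0.0573 0.0618 | -0.0275 78 0.0602 0.0649 | -0.0225 81 0.0634 0.0670 | -0.0175 82 0.0657 0.0695 | -0.0125 81 0.0680 0.0716 | -0.0075 81 0.0688 0.0724 | -0.0025 83 0.0689 0.0716 | 0.0025 84 0.0684 0.0730 | 0.0075 81 0.0667 0.0710 | 0.0125 81 0.0646 0.0680 | 0.0175 79 0.0627 0.0662 | 0.0225 80 0.0604 0.0648 | 0.0275 77 0.0557 0.0602 | 0.0325 74 0.0506 0.0551 | 0.0375 75 0.0452 0.0499 | 0.0425 18 0.0425 0.0450 | 
-0.0475 74 0.0312 0.0455 | -0.0425 166 0.0383 0.0504 | -0.0375 89 0.0500 0.0568 | -0.0325 76 0.0559 0.0616 | -0.0275 57 0.0601 0.0652 | -0.0225 54 0.0627 0.0670 | -0.0175 58 0.0655 0.0694 | -0.0125 52 0.0680 0.0716 | -0.0075 46 0.0706 0.0725 | -0.0025 29 0.0708 0.0738 | 0.0025 36 0.0715 0.0732 | 0.0075 18 0.0710 0.0721 | 0.0125 15 0.0686 0.0703 | 0.0175 10 0.0669 0.0679 | 0.0225 12 0.0645 0.0662 | 0.0275 10 0.0620 0.0638 |
```

```bash
python3 -m inch '[[[0.032,-0.036,0.0],[0.0,0.0,-0.094],1],[[0.036,-0.034,0.001],[0.0,0.0,-0.094],1],[[0.039,-0.029,0.0],[0.0,0.0,-0.094],1],[[0.041,-0.026,0.001],[0.0,0.0,-0.094],1],[[0.043,-0.022,0.0],[0.0,0.0,-0.094],1],[[0.046,-0.018,0.0],[0.0,0.0,-0.093],1],[[0.047,-0.013,0.001],[0.0,0.0,-0.094],1],[[0.047,-0.009,0.0],[0.0,0.0,-0.094],1]]'
python3 -m inch '[[[0.049,-0.005,0.001],[0.0,0.0,-0.094],1],[[0.049,0.0,0.0],[0.0,0.0,-0.094],1],[[0.048,0.005,0.0],[0.0,0.0,-0.094],1],[[0.048,0.009,0.001],[0.0,0.0,-0.094],1],[[0.047,0.014,0.0],[0.0,0.0,-0.094],1],[[0.045,0.018,0.001],[0.0,0.0,-0.094],1],[[0.043,0.022,0.0],[0.0,0.0,-0.094],1],[[0.041,0.026,0.0],[0.0,0.0,-0.094],1]]'
python3 -m inch '[[[0,0,0],[0,0,0],1],[[0,0,0],[0,0,0],1]]'
python3 - <<'E'
from h import *
im,d=manip.grab_frame("wrist"); P=cloud("wrist",d); np.savez("w1.npz",im=im,P=P); save("w1",im)
X,Y,Z=P[...,0],P[...,1],P[...,2]
m=(X>.46)&(X<.57)&(Y>.02)&(Y<.12)&(Z>.10)&(Z<.125)
print(m.sum(),np.median(Z[m]),cv2.minAreaRect((P[m][:,:2]*1000).astype(np.float32)))
for l in("offcut_center","stud"):
    for o in manip.look_for("wrist",l): print(l,round(o["score"],2),np.array(o["point"]),px("wrist",o["point"]))
s,p,r=cur();print(p,r.as_matrix(),s["time"])
E
```

```text
time: 1.7
tool_pos: [0.3268, -0.2676, 0.2535]
tool_rot: [0.0, 0.883, 0.469, 0.0]
contact_force: [0.1, -0.6, 0.2]
gripper_width: 1.005
grasp_force: 0.0
time: 2.5
tool_pos: [0.5158, 0.0736, 0.2506]
tool_rot: [0.0, 0.649, 0.761, 0.0]
contact_force: [1.4, -1.5, 0.9]
gripper_width: 0.997
grasp_force: 0.0
time: 2.7
tool_pos: [0.5152, 0.0724, 0.25]
tool_rot: [-0.0, 0.65, 0.76, -0.0]
contact_force: [0.0, 0.1, -0.3]
gripper_width: 0.999
grasp_force: 0.0
4556 0.11002508591897364 ((512.8594360351562, 71.73592376708984), (66.06192779541016, 44.341644287109375), 8.55263900756836)
offcut_center 0.69 [0.6319 0.1361 0.0721] [408.6 115.2]
offcut_center 0.68 [0.5127 0.0859 0.1061] [262.2 160.7]
offcut_center 0.57 [ 0.4738 -0.2163  0.0109] [198.7 357.1]
stud 0.76 [0.5592 0.0187 0.0573] [298.1 220. ]
[0.5148 0.0706 0.2503] [[-0.1517  0.9884  0.0001]
 [ 0.9884  0.1517 -0.0003]
 [-0.0003  0.     -1.    ]] 2.85
```

View pics/w1.png

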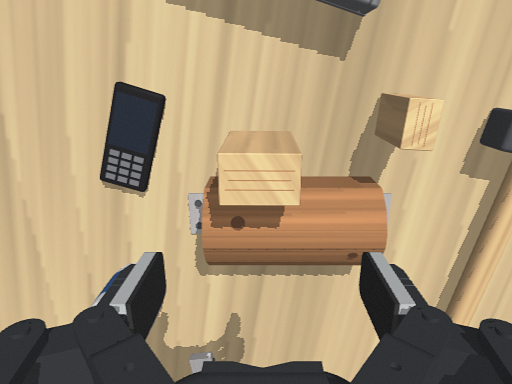

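The wrist picture shows the large block (66x44 top face) at (258,170) against the stud and the small one at (410,120); the choice is confirmed. Descend and grip.

```bash
python3 -m inch '[[[0,-0.001,0.04],[0,0,0],1],[[0,0,0.04],[0,0,0],1],[[0,0,0.04],[0,0,0],1],[[0,0,0.025],[0,0,0],1],[[0,0,0.018],[0,0,0],1],[[0,0,0],[0,0,0],0.5],[[0,0,0],[0,0,0],0.5],[[0,0,0],[0,0,0],0.5]]'; python3 -m inch '[[[0,0,0],[0,0,0],0.4],[[0,0,0],[0,0,0],0.4],[[0,0,0],[0,0,0],0.3]]'
```

```text
time: 3.65
tool_pos: [0.515, 0.0708, 0.0888]
tool_rot: [0.001, 0.651, 0.759, 0.001]
contact_force: [0.4, -0.1, -2.2]
gripper_width: 0.765
grasp_force: 67.2
time: 3.95
tool_pos: [0.5143, 0.0714, 0.0878]
tool_rot: [0.0, 0.651, 0.759, 0.0]
contact_force: [0.2, -0.2, -1.6]
gripper_width: 0.761
grasp_force: 67.2
```

```bash
python3 -m inch '[[[0,0,-0.01],[0,0,0],0.3],[[0,0,-0.03],[0,0,0],0.3],[[0,0,-0.04],[0,0,0],0.3],[[0,0,-0.04],[0,0,0],0.3],[[0.02,0.002,0],[0,0,0],0.3],[[0.04,0.005,0],[0,0,0],0.3],[[0.04,0.005,0],[0,0,0],0.3],[[0.04,0.005,0],[0,0,0],0.3]]'; python3 -m inch '[[[0.04,0.005,0],[0,0,0],0.3],[[0.035,0.004,0],[0,0,0],0.3],[[0.021,0.002,0],[0,0,0],0.3],[[0,0,0.03],[0,0,0],0.3],[[0,0,0.04],[0,0,0],0.3],[[0,0,0.025],[0,0,0],0.3],[[0,0,0.01],[0,0,0],0.3],[[0,0,0],[0,0,0],0.3]]'
```

```text
time: 4.75
tool_pos: [0.5094, 0.2137, 0.2085]
tool_rot: [0.0, 0.651, 0.759, 0.001]
contact_force: [0.2, 0.5, -2.3]
gripper_width: 0.766
grasp_force: 67.7
time: 5.55
tool_pos: [0.5047, 0.3085, 0.1011]
tool_rot: [-0.001, 0.651, 0.759, -0.001]
contact_force: [-0.8, -0.0, -2.6]
gripper_width: 0.768
grasp_force: 67.5
```

```bash
python3 -m inch '[[[0,0,0.003],[0,0,0],0.3],[[0,0,0.002],[0,0,0],0.3],[[0,0,0],[0,0,0],0.3]]'
```

```text
time: 5.85
tool_pos: [0.5064, 0.3092, 0.0988]
tool_rot: [0.0, 0.651, 0.759, 0.001]
contact_force: [0.9, -0.4, -2.0]
gripper_width: 0.767
grasp_force: 67.5
```

```bash
python3 -m inch '[[[0,0,0.002],[0,0,0],0.3],[[0,0,0.001],[0,0,0],0.3],[[0,0,0],[0,0,0],0.3]]';python3 -m inch '[[[0,0,0.001],[0,0,0],0.3],[[0,0,0],[0,0,0],0.3]]'
```

```text
time: 6.15
tool_pos: [0.5059, 0.309, 0.0948]
tool_rot: [0.0, 0.651, 0.759, 0.0]
contact_force: [-0.3, -0.2, -1.4]
gripper_width: 0.762
grasp_force: 67.5
time: 6.35
tool_pos: [0.506, 0.309, 0.0947]
tool_rot: [0.0, 0.651, 0.759, 0.0]
contact_force: [-1.3, -0.4, 5.7]
gripper_width: 0.765
grasp_force: 68.2
```

```bash
python3 -m inch '[[[0,0,0],[0,0,0],1],[[0,0,0],[0,0,0],1],[[0,0,0],[0,0,0],1],[[0,0,-0.01],[0,0,0],1],[[0,0,-0.03],[0,0,0],1],[[0,0,-0.04],[0,0,0],1],[[0,0,-0.04],[0,0,0],1],[[0,0,-0.04],[0,0,0],1]]'
python3 - <<'E'
from h import *
s,p,r=cur();K,rc,t=cam("wrist");C=-rc.T@t
print(s["time"],p,s["gripper_width"],"cam in tool",r.inv().apply(C-p),"axes in tool",r.inv().apply(rc).round(3),K.round(1).tolist())
K,rc,t=cam("scene");print("scene cam",-rc.T@t,rc[2])
im,d=manip.grab_frame("scene");P=cloud("scene",d);np.savez("s2.npz",im=im,P=P);save("s2",cv2.resize(im[110:330,60:440],(760,440),interpolation=2))
im,d=manip.grab_frame("top");P=cloud("top",d);np.savez("t2.npz",im=im,P=P)
E
```

```text
time: 7.15
tool_pos: [0.5054, 0.3088, 0.2556]
tool_rot: [0.0, 0.651, 0.759, 0.0]
contact_force: [0.1, 0.4, -0.4]
gripper_width: 1.002
grasp_force: 0.0
7.15 [0.5054 0.3088 0.2556] 1.0022932078131852 cam in tool [ 0.0812  0.0001 -0.1175] axes in tool [[-0.     1.    -0.   ]
 [-0.948 -0.001 -0.317]
 [-0.317  0.     0.948]] [[340.1, 0.0, 262.1], [0.0, 340.1, 186.4], [0.0, 0.0, 1.0]]
scene cam [ 1.136  -0.625   0.6195] [-0.5666  0.6331 -0.5274]
```

View pics/s2.png

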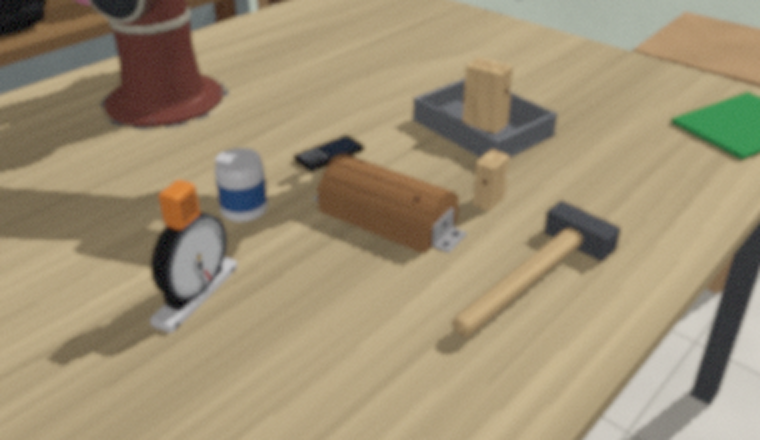

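Offcut stands inside the tray at crop (488,95). Next: view the dial closely with the wrist camera.

```bash
python3 - <<'E'
from h import *
a=np.radians(16.7);ex=np.array([np.cos(a),np.sin(a),0]);ey=np.array([-ex[1],ex[0],0])
t=np.radians(30)
z=-np.sin(t)*ex-np.array([0,0,np.cos(t)]);x=np.cos(t)*ex-np.array([0,0,np.sin(t)]);y=np.cross(z,x)
R1=R.from_matrix(np.array([x,y,z]).T)
pr=rows([.58,-.253,.22],R1,15,1)
E
```

```text
[[[-0.038,-0.001,0.003],[0.026,-0.03,0.093],1],[[-0.038,0.002,0.003],[0.025,-0.029,0.093],1],[[-0.037,0.006,0.005],[0.026,-0.03,0.093],1],[[-0.036,0.01,0.006],[0.025,-0.029,0.093],1],[[-0.035,0.013,0.006],[0.026,-0.03,0.094],1],[[-0.033,0.017,0.007],[0.025,-0.029,0.093],1],[[-0.032,0.019,0.008],[0.026,-0.03,0.093],1],[[-0.029,0.023,0.008],[0.026,-0.029,0.093],1]]
[[[-0.027,0.026,0.008],[0.025,-0.03,0.093],1],[[-0.024,0.028,0.008],[0.026,-0.029,0.093],1],[[-0.021,0.03,0.008],[0.025,-0.03,0.093],1],[[-0.018,0.033,0.008],[0.026,-0.029,0.093],1],[[-0.015,0.034,0.008],[0.025,-0.03,0.093],1],[[-0.011,0.036,0.007],[0.026,-0.029,0.094],1],[[-0.008,0.036,0.006],[0.025,-0.03,0.093],1]]
```

```bash
python3 -m inch '[[[-0.038,-0.001,0.003],[0.026,-0.03,0.093],1],[[-0.038,0.002,0.003],[0.025,-0.029,0.093],1],[[-0.037,0.006,0.005],[0.026,-0.03,0.093],1],[[-0.036,0.01,0.006],[0.025,-0.029,0.093],1],[[-0.035,0.013,0.006],[0.026,-0.03,0.094],1],[[-0.033,0.017,0.007],[0.025,-0.029,0.093],1],[[-0.032,0.019,0.008],[0.026,-0.03,0.093],1],[[-0.029,0.023,0.008],[0.026,-0.029,0.093],1]]'
python3 -m inch '[[[-0.027,0.026,0.008],[0.025,-0.03,0.093],1],[[-0.024,0.028,0.008],[0.026,-0.029,0.093],1],[[-0.021,0.03,0.008],[0.025,-0.03,0.093],1],[[-0.018,0.033,0.008],[0.026,-0.029,0.093],1],[[-0.015,0.034,0.008],[0.025,-0.03,0.093],1],[[-0.011,0.036,0.007],[0.026,-0.029,0.094],1],[[-0.008,0.036,0.006],[0.025,-0.03,0.093],1],[[0,0,0],[0,0,0],1]]'
python3 -m inch '[[[0,0,0],[0,0,0],1],[[0,0,0],[0,0,0],1]]'
python3 - <<'E'
from h import *
im,d=manip.grab_frame("wrist"); P=cloud("wrist",d); K,rc,t=cam("wrist"); np.savez("w2.npz",im=im,P=P,K=K,rc=rc,t=t); save("w2",im)
for l in("gauge_grip","gauge_center","pointer_tip","mark_tip","gauge_pointer"):
    for o in manip.look_for("wrist",l): print(l,round(o["score"],2),np.array(o["point"]),px("wrist",o["point"]))
E
```

```text
time: 8.05
tool_pos: [0.5431, 0.0071, 0.2316]
tool_rot: [0.022, 0.874, 0.461, -0.151]
contact_force: [1.3, -0.0, 0.2]
gripper_width: 1.001
grasp_force: 0.0
time: 8.85
tool_pos: [0.5755, -0.2585, 0.2116]
tool_rot: [0.039, 0.954, 0.137, -0.264]
contact_force: [-0.8, -0.1, -0.1]
gripper_width: 1.003
grasp_force: 0.0
time: 9.05
tool_pos: [0.5759, -0.2536, 0.2133]
tool_rot: [0.04, 0.954, 0.14, -0.263]
contact_force: [0.3, -0.7, 0.3]
gripper_width: 1.001
grasp_force: 0.0
gauge_grip 0.86 [ 0.5118 -0.2738  0.0826] [262.8 167.7]
pointer_tip 0.57 [ 0.5103 -0.2736  0.0618] [261.8 151.1]
mark_tip 0.42 [ 0.509  -0.2632  0.0302] [250.1 125.6]
gauge_pointer 0.56 [ 0.5084 -0.2658  0.03  ] [252.6 126.6]
gauge_pointer 0.51 [ 0.5121 -0.2724  0.061 ] [260.7 148.6]
```

View pics/w2.png

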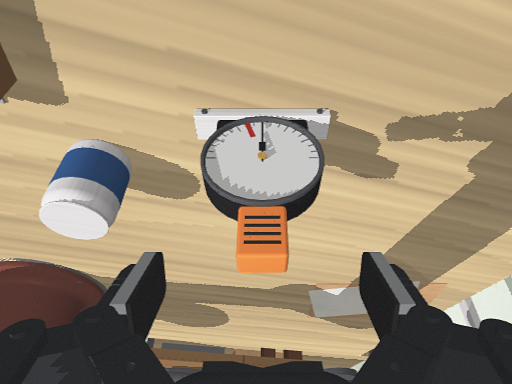

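Picture w2: gauge upside-down in view; foot at (262,115), pivot at (262,155), pointer hanging to (262,122), red mark at (250,130), grip at (262,238). Now compute angles.

```bash
python3 - <<'E'
from h import *
D=np.load("w2.npz");im=D["im"].astype(int);P=D["P"];K,rc,t=D["K"],D["rc"],D["t"];C=-rc.T@t
X,Y,Z=P[...,0],P[...,1],P[...,2]
g=(im.min(-1)>150)&(abs(im[...,0]-im[...,2])<30); v,u=np.mgrid[:384,:512]
dm=g&(((u-262)/50)**2+((v-160)/36)**2<1)
Q=P[dm];c=np.median(Q,0);n=np.linalg.svd(Q-c)[2][2];n*=np.sign(n[0]);print("dial",dm.sum(),c,n,"yaw",np.degrees(np.arctan2(n[1],n[0])),"res",np.std((Q-c)@n))
yaw=np.arctan2(n[1],n[0]);ey=np.array([-np.sin(yaw),np.cos(yaw),0])
def hit(uu,vv):
    d=rc.T@np.linalg.solve(K,np.array([uu,vv,np.ones_like(uu)],float)); d=d.T
    return C+d*(((c-C)@n)/(d@n))[:,None]
# outer ring ellipse -> dial centre
E=hit(u[dm],v[dm]);h=np.stack([E@ey,E[:,2]],1)
(cc,rad)=cv2.minEnclosingCircle((h*1000).astype(np.float32));print("circle",cc,rad)
red=(im[...,0]>130)&(im[...,1]<90)&(im[...,2]<90)&(abs(u-262)<45)&(abs(v-150)<40)
blk=(im.max(-1)<70)&(abs(u-262)<8)&(v>122)&(v<143)
for nm,m in(("red",red),("blk",blk)):
    H=hit(u[m],v[m]);h=np.stack([H@ey,H[:,2]],1)*1000;mu=h.mean(0);w=np.linalg.svd(h-mu)[2][0];w*=np.sign(w[1])
    print(nm,m.sum(),u[m].mean(),v[m].mean(),"mean yz",mu,"line angle",np.arctan2(-w[0],w[1]),"ang from circle centre",np.arctan2(mu[0]-cc[0],cc[1]-mu[1]),"z range",h[:,1].min(),h[:,1].max())
# grip & foot
o=(im[...,0]>180)&(im[...,2]<90)&(im[...,1]>50)&(abs(u-262)<40)&(v>200)&(v<280)&(abs(Z-.14)<.03)
Q=P[o];print("grip",o.sum(),"y:",np.percentile(Q@ey,[1,50,99]),"x:",np.percentile(Q@np.array([np.cos(yaw),np.sin(yaw),0]),[1,99]),"z",np.percentile(Q[:,2],[1,99]))
f=(v<140)&(v>105)&(abs(u-262)<72)&(Z>.004)&(Z<.018)&(im.min(-1)>130)
Q=P[f];print("foot",f.sum(),cv2.minAreaRect((Q[:,:2]*1000).astype(np.float32)))
p=np.array([Q@ey]);print("foot y",p.min(),p.max(),"c·ey",c@ey)
s,p,r=cur();print(s["time"])
E
```

```text
Traceback (most recent call last):
numpy.linalg.LinAlgError: SVD did not converge
```

```bash
python3 - <<'E'
from h import *
D=np.load("w2.npz");im=D["im"].astype(int);P=D["P"];K,rc,t=D["K"],D["rc"],D["t"];C=-rc.T@t
X,Y,Z=P[...,0],P[...,1],P[...,2]
g=(im.min(-1)>150)&(abs(im[...,0]-im[...,2])<30); v,u=np.mgrid[:384,:512]
dm=g&(((u-262)/54)**2+((v-160)/40)**2<1)
Q=P[dm&np.isfinite(X)];c=np.median(Q,0);n=np.linalg.svd(Q-c,full_matrices=False)[2][2];n*=np.sign(n[0]);print("dial",len(Q),c,n,"yaw",np.degrees(np.arctan2(n[1],n[0])),"res",np.std((Q-c)@n))
yaw=np.arctan2(n[1],n[0]);ex=np.array([np.cos(yaw),np.sin(yaw),0]);ey=np.array([-np.sin(yaw),np.cos(yaw),0])
def hit(uu,vv):
    d=(rc.T@np.linalg.solve(K,np.array([uu,vv,np.ones_like(uu)],float))).T
    return C+d*(((c-C)@ex)/(d@ex))[:,None]
E=hit(u[dm],v[dm]);h=np.stack([E@ey,E[:,2]],1)
(cc,rad)=cv2.minEnclosingCircle((h*1000).astype(np.float32));print("circle",cc,rad)
red=(im[...,0]>120)&(im[...,1]<100)&(im[...,2]<100)&(abs(u-262)<45)&(abs(v-150)<40)
blk=(im.max(-1)<80)&(abs(u-262)<8)&(v>122)&(v<143)
for nm,m in(("red",red),("blk",blk)):
    H=hit(u[m],v[m]);h=np.stack([H@ey,H[:,2]],1)*1000;mu=h.mean(0);w=np.linalg.svd(h-mu,full_matrices=False)[2][0];w*=np.sign(w[1])
    print(nm,m.sum(),u[m].mean(),v[m].mean(),"mean yz",mu,"line angle",np.arctan2(-w[0],w[1]),"from centre",np.arctan2(mu[0]-cc[0],cc[1]-mu[1]),"z",h[:,1].min(),h[:,1].max())
o=(im[...,0]>180)&(im[...,2]<90)&(im[...,1]>50)&(abs(u-262)<40)&(v>200)&(v<280)&(abs(Z-.14)<.03)
Q=P[o];print("grip",o.sum(),"y:",np.percentile(Q@ey,[1,50,99]),"x:",np.percentile(Q@ex,[1,99]),"z",np.percentile(Q[:,2],[1,99]))
f=(v<140)&(v>105)&(abs(u-262)<72)&(Z>.004)&(Z<.018)&(im.min(-1)>130)
Q=P[f];print("foot",f.sum(),cv2.minAreaRect((Q[:,:2]*1000).astype(np.float32)))
p=Q@ey;print("foot y",p.min(),p.max(),"c·ey",c@ey,"foot x",(Q@ex).min(),(Q@ex).max(),cur()[0]["time"])
E
```

```text
dial 6196 [ 0.5074 -0.2755  0.0717] [ 0.9575  0.2883 -0.    ] yaw 16.755425273931777 res 0.000502288870674525
circle (-409.0372009277344, 64.55238342285156) 46.77489471435547
red 66 249.63636363636363 129.28787878787878 mean yz [-397.8806   29.0501] line angle 0.3031652931398073 from centre 0.3044782702219313 z 20.02367280686268 38.452884878209495
blk 25 261.88 134.4 mean yz [-409.1287   36.1192] line angle -0.016656553528565262 from centre -0.003219778978822193 z 20.067771241575937 46.515200109865624
grip 2614 y: [-0.4252 -0.4083 -0.3917] x: [0.3842 0.408 ] z [0.1191 0.1607]
foot 1769 ((496.6776123046875, -277.9661865234375), (31.938751220703125, 129.82568359375), 17.200992584228516)
foot y -0.47416707367595 -0.3444618547549848 c·ey -0.41003500928662573 foot x 0.37901342422180606 0.41162256579205214 9.35
```

```bash
python3 - <<'E'
from h import *
from scipy.optimize import least_squares
for f in("t2","s2","w1","w2"):
    D=np.load(f+".npz");P=D["P"].reshape(-1,3);P=P[np.isfinite(P[:,0])]
    a=np.radians(8.8);ex=np.array([np.cos(a),np.sin(a)]);ey=np.array([-ex[1],ex[0]]);c=np.array([.559,.005])
    x=(P[:,:2]-c)@ex;y=(P[:,:2]-c)@ey;z=P[:,2]
    k=(abs(y)<.06)&(z>.045)&(z<.08)
    if f=="w1": k&=x>.01
    if k.sum()<50: print(f,"none");continue
    xs=np.percentile(x[k],[.5,99.5]);m=k&(abs(x)<.08)
    # level-crossing edges: y of z=.05..  each side vs x
    q=P[m]
    def prof(par,xx,yy):
        yaw,y0,h,s1,s2,s3,b1=par; t=yy-y0-yaw*xx
        return h-np.where(t>0,s1*t+s3*np.maximum(t-b1,0),np.where(t>-.014,-t*.0437,.014*.0437+s2*(-t-.014)))
    mm=m&(z>.052)
    r=least_squares(lambda p:prof(p,x[mm],y[mm])-z[mm],[0,.003,.07,.42,.53,.4,.02],loss="soft_l1",f_scale=.002)
    p=r.x;rp=c+ey*p[1]+ex*xs.mean()
    print(f,m.sum(),"xs",xs,"yaw",8.8+np.degrees(p[0]),"ridge y",p[1],"h",p[2],p[3:],"pt",rp)
    for lev in(.05,.058):
        b=m&(abs(z-lev)<.0015); print("   lev",lev,np.median(y[b&(y<0)]),np.median(y[b&(y>0)]))
E
```

```text
t2 2456 xs [-0.0886  0.0893] yaw 8.887433683594729 ridge y 0.003695569325279612 h 0.06922565616928228 [0.4138 0.5641 0.5319 0.0214] pt [0.5588 0.0087]
   lev 0.05 -0.037749560104592406 0.03472322647197747
   lev 0.058 -0.02907936726079617 0.027063663788845164
s2 1040 xs [-1.1865  0.0899] yaw 8.888920896844969 ridge y 0.007298170288153254 h 0.0714186749154474 [0.4036 0.6011 0.3901 0.067 ] pt [ 0.016  -0.0717]
   lev 0.05 -0.0353751489560899 nan
   lev 0.058 -0.028337898601190965 nan
w1 4985 xs [0.0103 0.0878] yaw 8.9315940961837 ridge y 0.003852090778222644 h 0.07024427228428316 [0.4275 0.5667 0.5921 0.0219] pt [0.6069 0.0163]
   lev 0.05 -0.039247588765989994 0.03602668712043234
   lev 0.058 -0.03013879507165636 0.028797813319314535
w2 0 xs [-0.5522 -0.4851] yaw 8.8 ridge y 0.003 h 0.07 [0.42 0.53 0.4  0.02] pt [ 0.046  -0.0714]
   lev 0.05 nan nan
   lev 0.058 nan nan
  return _methods._mean(a, axis=axis, dtype=dtype,
  ret = ret.dtype.type(ret / rcount)
```

```bash
python3 - <<'E'
from h import *
pr=rows([.4962,-.2778,.23],down(16.75),5,1)
pr=rows([.4962,-.2778,.175],down(16.75),2,1,start=pr)
E
```

```text
[[[-0.016,0.0,0.006],[0.001,0.107,0.0],1],[[-0.017,0.0,0.004],[0.0,0.108,0.0],1],[[-0.016,0.0,0.002],[0.001,0.107,0.0],1],[[-0.017,0.0,0.0],[0.0,0.108,0.0],1],[[-0.017,0.0,-0.001],[0.001,0.107,-0.001],1]]
[[[0.0,0.0,0.027],[0.0,0.0,0.0],1],[[0.0,0.0,0.028],[0.0,0.0,0.0],1]]
```

```bash
python3 -m inch '[[[-0.016,0.0,0.006],[0.001,0.107,0.0],1],[[-0.017,0.0,0.004],[0.0,0.108,0.0],1],[[-0.016,0.0,0.002],[0.001,0.107,0.0],1],[[-0.017,0.0,0.0],[0.0,0.108,0.0],1],[[-0.017,0.0,-0.001],[0.001,0.107,-0.001],1],[[0,0,0],[0,0,0],1],[[0,0,0],[0,0,0],1],[[0,0,0],[0,0,0],1]]'
python3 - <<'E'
from h import *
im,d=manip.grab_frame("wrist"); P=cloud("wrist",d);im=im.astype(int)
o=(im[...,0]>180)&(im[...,2]<90)&(im[...,1]>50)&(abs(P[...,2]-.14)<.03)
a=np.radians(16.75);ex=np.array([np.cos(a),np.sin(a),0]);ey=np.array([-np.sin(a),np.cos(a),0])
t=o&(P[...,2]>.155);Q=P[t];print(t.sum(),"griptop x,y",np.percentile(Q@ex,[2,98]),np.percentile(Q@ey,[2,98]),cv2.minAreaRect((Q[:,:2]*1000).astype(np.float32)))
s,p,r=cur();print(p,p@ex,p@ey,s["time"])
rows([.4962,-.2778,.146],down(16.75),3,1)
E
```

```text
time: 10.15
tool_pos: [0.497, -0.2779, 0.2295]
tool_rot: [-0.0, 0.989, 0.146, -0.001]
contact_force: [0.1, -0.4, 0.2]
gripper_width: 1.002
grasp_force: 0.0
2243 griptop x,y [0.3826 0.4067] [-0.425  -0.3924] ((495.2894287109375, -277.6055908203125), (26.013452529907227, 34.517784118652344), 16.989336013793945)
[ 0.4972 -0.2778  0.2293] 0.3960468835391101 -0.4093257755418521 10.2
[[[0.0,0.0,0.028],[0.0,0.0,0.0],1],[[-0.001,0.0,0.028],[0.0,0.001,0.0],1],[[0.0,0.0,0.027],[-0.001,0.0,0.0],1]]
```

```bash
python3 -m inch '[[[-0.001,0,0.028],[0,0,0],1],[[0,0,0.028],[0,0,0],1],[[0,0,0.027],[0,0,0],1],[[0,0,0],[0,0,0],1],[[0,0,0],[0,0,0],0.3],[[0,0,0],[0,0,0],0.3],[[0,0,0],[0,0,0],0.2],[[0,0,0],[0,0,0],0.2]]';python3 -m inch '[[[0,0,0],[0,0,0],0.2],[[0,0,0],[0,0,0],0.2],[[0,0,0],[0,0,0],0.2]]'
```

```text
time: 11.0
tool_pos: [0.4962, -0.2788, 0.1483]
tool_rot: [0.0, 0.989, 0.145, 0.001]
contact_force: [-0.3, 1.3, 3.4]
gripper_width: 0.417
grasp_force: 62.3
time: 11.3
tool_pos: [0.4961, -0.2788, 0.1483]
tool_rot: [0.001, 0.989, 0.145, 0.001]
contact_force: [0.2, 2.5, 6.4]
gripper_width: 0.414
grasp_force: 62.5
```

```bash
python3 -m inch '[[[0,0,-0.005],[0,0,0],0.2],[[0,0,-0.02],[0,0,0],0.2],[[0,0,-0.03],[0,0,0],0.2],[[0,0,-0.03],[0,0,0],0.2],[[0,0,-0.025],[0,0,0],0.2],[[0,0,0],[0,0,0],0.2]]'
python3 - <<'E'
from h import *
s,p,r=cur();print(p,r.as_matrix(),s["contact_force"],s["time"],s["gripper_width"])
rows([.5584,.0085,.245],down(8.9),10,.2)
E
```

```text
time: 11.9
tool_pos: [0.4967, -0.2798, 0.2604]
tool_rot: [0.003, 0.989, 0.145, 0.002]
contact_force: [0.2, -1.1, -3.3]
gripper_width: 0.417
grasp_force: 61.6
[ 0.4967 -0.2798  0.2604] [[ 0.9578  0.2873  0.0047]
 [ 0.2873 -0.9578 -0.0044]
 [ 0.0033  0.0055 -1.    ]] [ 0.1785 -1.1226 -3.266 ] 11.9 0.41688690345520796
[[[0.014,-0.026,0.001],[0.001,0.0,0.014],0.2],[[0.014,-0.026,0.002],[0.0,-0.001,0.013],0.2],[[0.013,-0.026,0.001],[0.001,0.0,0.014],0.2],[[0.014,-0.027,0.002],[0.0,0.0,0.013],0.2],[[0.012,-0.026,0.001],[0.001,-0.001,0.014],0.2],[[0.013,-0.027,0.002],[0.0,0.0,0.014],0.2],[[0.012,-0.027,0.001],[0.001,-0.001,0.013],0.2],[[0.011,-0.027,0.002],[0.0,0.0,0.014],0.2]]
[[[0.012,-0.027,0.001],[0.001,0.0,0.013],0.2],[[0.011,-0.027,0.002],[0.0,-0.001,0.014],0.2]]
```

```bash
python3 -m inch '[[[0.007,-0.013,0],[0,0,0.007],0.2],[[0.014,-0.026,0],[0,0,0.014],0.2],[[0.014,-0.026,0],[0,0,0.014],0.2],[[0.014,-0.027,0],[0,0,0.014],0.2],[[0.013,-0.027,0],[0,0,0.014],0.2],[[0.013,-0.027,0],[0,0,0.014],0.2],[[0.012,-0.027,0],[0,0,0.014],0.2],[[0.012,-0.027,0],[0,0,0.014],0.2]]'
python3 -m inch '[[[0.011,-0.027,0],[0,0,0.014],0.2],[[0.01,-0.025,0],[0,0,0.013],0.2],[[0.005,-0.014,0],[0,0,0.005],0.2],[[0,0,0.01],[0,0,0],0.2],[[0,0,0],[0,0,0],0.2],[[0,0,0],[0,0,0],0.2],[[0,0,0],[0,0,0],0.2]]'
cat > chk.py <<'E'
from h import *
# gauge & ridge in top and scene: foot ends, grip, in stud frame
import sys
s,p,r=cur();print("t",s["time"],"p",p,"F",s["contact_force"])
a=np.radians(8.9);ex=np.array([np.cos(a),np.sin(a),0]);ey=np.array([-np.sin(a),np.cos(a),0]);c=np.array([.5584,.009,0])
print("tcp stud frame",(p-c)@ex,(p-c)@ey,"euler-ish",r.as_matrix().round(4).tolist())
for n in("top","scene","wrist"):
    im,d=manip.grab_frame(n);P=cloud(n,d)-c;save(sys.argv[1]+n,im);np.savez(sys.argv[1]+n+".npz",im=im,P=P+c,C=np.array(0))
    x,y,z=P@ex,P@ey,P[...,2];i=im.astype(int)
    f=(abs(x)<.03)&(abs(y)<.09)&(z>.06)&(z<.115)&(i.min(-1)>120)&(i.max(-1)-i.min(-1)<40)&((abs(y)>.05)|(z<.1))
    if f.sum()>10:
        Q=P[f]; print(n,"foot",f.sum(),"y",y[f].min(),y[f].max(),"x",x[f].min(),x[f].max(),"z",np.percentile(z[f],[5,50,95]),"rect",cv2.minAreaRect((np.stack([x[f],y[f]],1)*1000).astype(np.float32)))
E
python3 chk.py c1
```

```text
time: 12.7
tool_pos: [0.5417, -0.059, 0.2533]
tool_rot: [-0.001, 0.996, 0.093, -0.002]
contact_force: [0.4, 0.3, -2.6]
gripper_width: 0.413
grasp_force: 61.5
time: 13.4
tool_pos: [0.5565, 0.0083, 0.2458]
tool_rot: [-0.0, 0.997, 0.077, -0.001]
contact_force: [0.9, 0.4, -4.0]
gripper_width: 0.416
grasp_force: 61.5
t 13.4 p [0.5565 0.0083 0.2458] F [ 0.9253  0.4133 -3.9873]
tcp stud frame -0.0019311546343429285 -0.0003703973467100461 euler-ish [[0.9883, 0.1527, -0.0019], [0.1527, -0.9883, 0.0001], [-0.0019, -0.0004, -1.0]]
scene foot 98 y -0.0649605708324384 0.06838220887792053 x -0.0237823733465793 0.014708188234364853 z [0.0993 0.1094 0.1123] rect ((-4.681361198425293, 1.7939605712890625), (133.4521942138672, 37.81857681274414), 89.51297760009766)
wrist foot 589 y -0.06450744052566186 0.06511099052665723 x -0.002432338732933564 0.012816800460567237 z [0.1001 0.1103 0.1117] rect ((5.4138593673706055, 0.30925750732421875), (15.233287811279297, 129.61358642578125), 0.2043570727109909)
```

```bash
python3 -m inch '[[[0,0,0.008],[0,0,0],0.2],[[0,0,0.008],[0,0,0],0.2],[[0,0,0.004],[0,0,0],0.2],[[0,0,0.002],[0,0,0],0.2],[[0,0,0],[0,0,0],0.2],[[0,0,0],[0,0,0],0.2]]'
python3 -m inch '[[[0,0,0.001],[0,0,0],0.2],[[0,0,0.001],[0,0,0],0.2],[[0,0,0],[0,0,0],0.2]]'
python3 -m inch '[[[0,0,0.001],[0,0,0],0.2],[[0,0,0],[0,0,0],0.2]]'
```

```text
time: 14.15
tool_pos: [0.5569, 0.0092, 0.2245]
tool_rot: [-0.0, 0.997, 0.077, -0.0]
contact_force: [-0.0, 0.0, -3.0]
gripper_width: 0.412
grasp_force: 61.7
time: 14.45
tool_pos: [0.5568, 0.0092, 0.2224]
tool_rot: [-0.0, 0.997, 0.077, -0.001]
contact_force: [0.1, 0.7, -4.0]
gripper_width: 0.415
grasp_force: 61.7
time: 14.65
tool_pos: [0.5567, 0.0092, 0.2213]
tool_rot: [-0.0, 0.997, 0.077, -0.001]
contact_force: [-1.1, 0.4, -3.9]
gripper_width: 0.409
grasp_force: 61.7
```

```bash
for i in 1 2 3; do python3 -m inch '[[[0,0,0.001],[0,0,0],0.2],[[0,0,0],[0,0,0],0.2]]' | grep -E "pos|contact"; done
```

```text
tool_pos: [0.5567, 0.0092, 0.2202]
contact_force: [-0.2, -0.3, -3.9]
tool_pos: [0.5567, 0.0092, 0.2192]
contact_force: [0.5, -0.7, -3.8]
tool_pos: [0.5567, 0.0092, 0.2182]
contact_force: [-0.0, 0.7, -4.1]
```

```bash
python3 -m inch '[[[0,0,0.001],[0,0,0],0.2],[[0,0,0],[0,0,0],0.2]]' | grep -E "pos|contact"; python3 -m inch '[[[0,0,0.0005],[0,0,0],0.2],[[0,0,0],[0,0,0],0.2]]' | grep -E "pos|contact"
```

```text
tool_pos: [0.5569, 0.0092, 0.218]
contact_force: [0.2, 0.2, -0.1]
tool_pos: [0.5571, 0.0092, 0.2179]
contact_force: [-2.0, -0.1, 3.6]
```

```bash
python3 -m inch '[[[0,0,0],[0,0,0],0.2],[[0,0,0],[0,0,0],0.2],[[0,0,0],[0,0,0],0.2],[[0,0,0],[0,0,0],0.2],[[0,0,0],[0,0,0],0.2],[[0,0,0],[0,0,0],0.2],[[0,0,0],[0,0,0],0.2],[[0,0,0],[0,0,0],0.2]]'
python3 -m inch '[[[0,0,0],[0,0,0],0.2],[[0,0,0],[0,0,0],0.2],[[0,0,0],[0,0,0],0.2],[[0,0,0],[0,0,0],0.2],[[0,0,0],[0,0,0],0.2],[[0,0,0],[0,0,0],0.2],[[0,0,0],[0,0,0],0.2]]' | tail -3
python3 chk.py c2
```

```text
time: 16.45
tool_pos: [0.5571, 0.0092, 0.2179]
tool_rot: [-0.0, 0.997, 0.077, 0.0]
contact_force: [-2.8, 0.4, 4.5]
gripper_width: 0.415
grasp_force: 62.6
contact_force: [-2.2, 0.9, 4.9]
gripper_width: 0.413
grasp_force: 62.6
t 17.15 p [0.5571 0.0092 0.2179] F [-2.2217  0.9133  4.8857]
tcp stud frame -0.0012136307806779043 0.0003968968155584106 euler-ish [[0.9881, 0.1539, 0.0001], [0.1539, -0.9881, 0.0003], [0.0001, -0.0003, -1.0]]
scene foot 224 y -0.06349831778872354 0.07010266381747955 x -0.015690591572909363 0.01652697353626872 z [0.0721 0.0817 0.0963] rect ((7.714016914367676, 2.388336181640625), (133.55087280273438, 29.5136775970459), 82.25299835205078)
wrist foot 1434 y -0.06395497931103016 0.06567235336255445 x -0.002096372600276322 0.014745961949900131 z [0.0724 0.0815 0.0968] rect ((6.5106964111328125, 0.8715133666992188), (16.702268600463867, 129.62454223632812), 0.22775815427303314)
```

View pics/c2wrist.png

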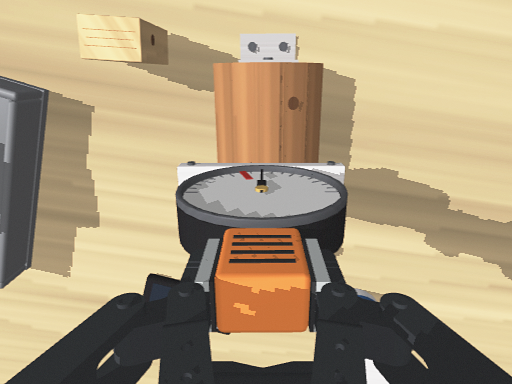

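Picture c2wrist: gauge upright and square on the stud (foot at row 170, columns 178–344, stud centred behind it); red mark at (246,175), pointer at (262,172). Now rock.

```bash
python3 -m inch '[[[0,-0.0015,0],[-0.01,0,0],0.2],[[0,-0.003,0],[-0.02,0,0],0.2],[[0,-0.003,0],[-0.02,0,0],0.2],[[0,-0.003,0],[-0.02,0,0],0.2],[[0,-0.003,0.0001],[-0.02,0,0],0.2],[[0,-0.003,0],[-0.02,0,0],0.2],[[0,-0.003,0],[-0.02,0,0],0.2],[[0,-0.003,0.0001],[-0.02,0,0],0.2]]'
python3 - <<'E'
from h import *
s,p,r=cur();print(p,r.as_matrix()[:,2],np.degrees(np.arccos(-r.as_matrix()[2,2])),s["contact_force"],s["ft_torque"]); print(p+.148*r.as_matrix()[:,2])
E
```

```text
time: 18.1
tool_pos: [0.5537, 0.0313, 0.2163]
tool_rot: [0.075, 0.994, 0.077, 0.006]
contact_force: [-2.8, 1.2, 5.4]
gripper_width: 0.415
grasp_force: 62.8
[0.5537 0.0313 0.2163] [ 0.0234 -0.1489 -0.9886] 8.666831492078655 [-2.8351  1.1985  5.3924] [-0.0801  0.6966 -0.1031]
[0.5572 0.0093 0.07  ]
```

```bash
python3 -m inch '[[[0,-0.003,0],[-0.02,0,0],0.2],[[0,-0.003,0],[-0.02,0,0],0.2],[[0,-0.003,0.0001],[-0.02,0,0],0.2],[[0,-0.003,0],[-0.02,0,0],0.2],[[0,-0.003,0],[-0.02,0,0],0.2],[[0,-0.003,0.0001],[-0.02,0,0],0.2],[[0,-0.003,0],[-0.02,0,0],0.2],[[0,-0.002,0],[-0.014,0,0],0.2]]'
python3 -m inch '[[[0,0,0],[0,0,0],0.2],[[0,0,0],[0,0,0],0.2],[[0,0,0],[0,0,0],0.2],[[0,0,0],[0,0,0],0.2],[[0,0,0],[0,0,0],0.2],[[0,0,0],[0,0,0],0.2],[[0,0,0],[0,0,0],0.2],[[0,0,0],[0,0,0],0.2]]'
python3 -m inch '[[[0,0,0],[0,0,0],0.2],[[0,0,0],[0,0,0],0.2],[[0,0,0],[0,0,0],0.2],[[0,0,0],[0,0,0],0.2],[[0,0,0],[0,0,0],0.2],[[0,0,0],[0,0,0],0.2],[[0,0,0],[0,0,0],0.2],[[0,0,0],[0,0,0],0.2]]' | tail -3
python3 chk.py c3
python3 - <<'E'
from h import *
s,p,r=cur();M=r.as_matrix();print("lean",np.arccos(-M[2,2]),"pivot",p+.148*M[:,2],s["time"])
w=cv2.imread("pics/c3wrist.png")[110:250,160:370];q=px("scene",[.557,.03,.14]).astype(int);z=cv2.imread("pics/c3scene.png")[q[1]-45:q[1]+55,q[0]-60:q[0]+60]
a=cv2.resize(w,(600,400),interpolation=cv2.INTER_CUBIC)
cv2.imwrite("pics/c3crop.png",a);print(q)
E
```

```text
time: 18.9
tool_pos: [0.5503, 0.0535, 0.2113]
tool_rot: [0.152, 0.985, 0.076, 0.012]
contact_force: [-3.3, 0.1, 6.0]
gripper_width: 0.411
grasp_force: 62.8
time: 19.7
tool_pos: [0.5503, 0.0533, 0.2113]
tool_rot: [0.151, 0.985, 0.076, 0.012]
contact_force: [-2.2, 0.2, 5.8]
gripper_width: 0.408
grasp_force: 62.8
contact_force: [-3.0, 1.3, 5.9]
gripper_width: 0.415
grasp_force: 62.8
t 20.5 p [0.5503 0.0533 0.2113] F [-3.0418  1.258   5.9123]
tcp stud frame -0.001112059284598768 0.0450264240155686 euler-ish [[0.9881, 0.1468, 0.0464], [0.1539, -0.9426, -0.2965], [0.0003, 0.3001, -0.9539]]
top foot 127 y -0.060248047041573445 0.056156020032687985 x -0.015120319570674999 0.013935609556528115 z [0.09   0.0966 0.0999] rect ((-0.5994663238525391, -2.0395050048828125), (28.864683151245117, 116.45319366455078), 0.12799981236457825)
scene foot 186 y -0.058811464848131746 0.0694893884652051 x -0.028315293345021038 0.01658237467032309 z [0.0642 0.0912 0.1016] rect ((-6.508684158325195, 5.250026702880859), (44.494869232177734, 128.0965576171875), 0.8693127036094666)
wrist foot 1632 y -0.05972834693273829 0.06629406557175904 x -0.0020860201388876887 0.014797180016937687 z [0.0626 0.0899 0.1055] rect ((6.6473069190979, 3.271312713623047), (16.735485076904297, 126.05751037597656), 0.33339259028434753)
lean 0.30479102717118095 pivot [0.5572 0.0094 0.0701] 20.65
[259 172]
```

View pics/c3crop.png

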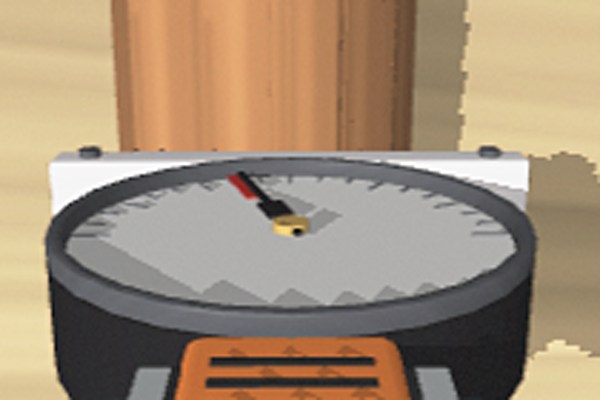

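Crop c3: pointer (from pivot (292,228) to tip ~(240,180)) lies along the red mark (238,185), partly covering it; the slight offset is parallax of the raised pointer. Quick numeric check.

```bash
python3 - <<'E'
from h import *
K,_,_=cam("wrist")
Rct=np.array([[0,1,0],[-.948,0,-.317],[-.317,0,.948]]);ct=np.array([.0812,.0001,-.1175])  # cam axes (rows), position in tool
# gauge frame in tool: gx=+tool x, gy=-tool y, gz=-tool z; pivot of dial: tool z = .148-.066
for f in("c2","c3"):
    im=np.load(f+"wrist.npz")["im"].astype(int);v,u=np.mgrid[:384,:512]
    near=(abs(u-262)<35)&(v>160)&(v<200)
    red=near&(im[...,0]>110)&(im[...,1]<.6*im[...,0])&(im[...,2]<90)&(v<184)&(im[...,1]<90)
    blk=near&(im.max(-1)<75)&(v>170)&(v<185)
    for nm,m,hs in(("red",red,(.012,.014)),("blk",blk,(.012,.014,.016,.018))):
        for h in hs:
            d=(np.array([[0,-.948,-.317],[1,0,0],[0,-.317,.948]])@np.linalg.solve(K,np.array([u[m],v[m],np.ones(m.sum())])) ).T
            H=ct+d*((h-ct[0])/d[:,0])[:,None]
            q=np.stack([-H[:,1],-(H[:,2]-.082)],1);mu=q.mean(0);w=np.linalg.svd(q-mu,full_matrices=False)[2][0];w*=-np.sign(w[1])
            print(f,nm,m.sum(),h,"mean",mu*1000,"ang",np.arctan2(mu[0],-mu[1]),"line",np.arctan2(w[0],-w[1]))
E
```

```text
c2 red 55 0.012 mean [ 11.7722 -34.4038] ang 0.32968965723385574 line 0.3255942321801783
c2 red 55 0.014 mean [ 11.4291 -27.6436] ang 0.39204299383066316 line 0.3255942321801785
c2 blk 59 0.012 mean [  0.378  -21.7987] ang 0.017338711900359714 line -0.004307410460331212
c2 blk 59 0.014 mean [  0.3642 -15.4028] ang 0.023639630875325727 line -0.00430741046033122
c2 blk 59 0.016 mean [ 0.3504 -9.0069] ang 0.0388805233051747 line -0.004307410460331178
c2 blk 59 0.018 mean [ 0.3366 -2.611 ] ang 0.12819231666616152 line -0.004307410460331197
c3 red 29 0.012 mean [ 12.9906 -34.6069] ang 0.359098825559031 line 0.3074019114069785
c3 red 29 0.014 mean [ 12.6122 -27.8408] ang 0.42535536597910145 line 0.30740191140697903
c3 blk 80 0.012 mean [  6.5449 -24.637 ] ang 0.25965654735648436 line 0.2677704824129418
c3 blk 80 0.014 mean [  6.3529 -18.1591] ang 0.33653721077667786 line 0.2677704824129419
c3 blk 80 0.016 mean [  6.1608 -11.6811] ang 0.48533991648533087 line 0.2677704824129417
c3 blk 80 0.018 mean [ 5.9688 -5.2032] ang 0.8538207378236394 line 0.2677704824129417
```

```bash
python3 - <<'E'
from h import *
from scipy.optimize import least_squares
K,_,_=cam("wrist");v,u=np.mgrid[:384,:512]
for f,cv in(("w2",160),("c2wrist",190)):
    im=np.load(f+".npz")["im"].astype(int)
    red0=(im[...,0]>100)&(im[...,0]>1.6*im[...,1])&(im[...,0]>1.8*im[...,2])&(abs(u-252)<14)&(v<cv+5)&(v>cv-45)
    g=((im.min(-1)>120)&(im.max(-1)-im.min(-1)<14)&(abs(u-262)<78)&(abs(v-cv)<46)).astype(np.uint8)
    n,lab,st,ce=cv2.connectedComponentsWithStats(g); k=1+np.argmax(st[1:,4]); pts=np.stack([u[lab==k],v[lab==k]],1).astype(np.float32)
    h=cv2.convexHull(pts)[:,0]
    # model: plane circle radius Rd, normal gx; free: distance along; camera pitch known. fit centre (y,z at dial plane x) & radius in metric coords
    if f=="w2":
        D=np.load("w2.npz");rc,t=D["rc"],D["t"];a=np.radians(16.75);G=np.array([[np.cos(a),np.sin(a),0],[-np.sin(a),np.cos(a),0],[0,0,1]])
        A=G@rc.T
    else: A=np.diag([1,-1,-1])@np.array([[0,-.948,-.317],[1,0,0],[0,-.317,.948]])
    def plane(q): 
        d=(A@np.linalg.solve(K,np.c_[q,np.ones(len(q))].T)).T; d=d/-d[:,:1]; return d[:,1:]   # (y,z) per unit depth
    q=plane(h.astype(float))
    r=least_squares(lambda p:np.hypot(q[:,0]-p[0],q[:,1]-p[1])-p[2],[q[:,0].mean(),q[:,1].mean(),.3],loss="soft_l1",f_scale=.004)
    m=red0;w=(im[...,0]-im[...,1:].max(-1))[m].astype(float);Q=plane(np.c_[u[m],v[m]].astype(float))-r.x[:2]
    mu=(Q*w[:,None]).sum(0)/w.sum();ax=np.linalg.svd((Q-mu)*np.sqrt(w)[:,None],full_matrices=False)[2][0];ax*=-np.sign(ax[1])
    print(f,st[k],"circle",r.x,"rms",np.sqrt(np.mean(r.fun**2))/r.x[2],"red n",m.sum(),"rel",mu/r.x[2],"ang",np.arctan2(mu[0],-mu[1]),"line",np.arctan2(ax[0],-ax[1]))
    fx=np.arange(u.shape[1]);
E
```

```text
w2 [ 206  122  113   78 6597] circle [-0.0028 -1.0274  0.2334] rms 0.012316300483092141 red n 66 rel [ 0.2414 -0.7577] ang 0.3083919170433934 line 0.2996916143971287
c2wrist [ 185  171  155   47 5189] circle [ 0.0097 -2.9004  0.6385] rms 0.03641449698432939 red n 58 rel [ 0.2545 -0.7396] ang 0.3313442524121305 line 0.3062526480178054
```

```bash
python3 - <<'E'
from h import *
s,p,r=cur();print(s["time"],s["contact_force"],s["joint_vel"]);print(manip.job_done())
E
```

```text
20.65 [-2.4405  0.5397  5.2913] [-0.0014  0.0006  0.001  -0.0005 -0.0002  0.001 ]
the job is handed in; nothing more can be done
None
```

I handed the job in at 20.65 s: the offcut stands in the scrap tray and the arm is holding the gauge on the ridge at a 0.305 rad lean, with about 9 N on the foot. My most reliable close-up put the red mark at 0.30–0.31 rad; poorer, more oblique views gave up to 0.33.

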